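# Pry open the service cover of a pressure unit

### The arm

A 6-joint arm with a two-finger parallel gripper is mounted at the origin on the work surface. World frame = base frame: x ahead of the robot, y to its left, z up, the work surface at z = 0. Lengths are in m, angles in rad, forces in N, time in s.
With the tool pointing down it reaches from about 0.35 to 0.775 m from the base axis. Payload 5.5 kg.
Tool frame: the origin (TCP) lies midway between the tips of the shut fingers; the grasp point (between the pads) lies 19 mm behind it; z points along the fingers, y is the line along which they close (so a half turn about z gives the same grasp; the last joint's range is limited). The gripper opens to 85 mm and grips with 20 to 120 N. Pads are 22 mm wide; open, the fingers measure 114 mm over their backs; the gripper's body (76 mm by 85 mm) begins 54 mm behind the grasp point. The pads swing forward as they close: fully open they stand 13 mm farther back than shut.
Start: joints at [-1.326, 0.313, 0.046, 1.304, 0, 1.431], TCP at [0.216, -0.533, 0.231] pointing down, gripper open.
Joint ranges: [-2.76, 2.76], [-0.86, 1.69], [-1.03, 1.26], [-2.2, 2.34], [-1.47, 1.5], [-3.14, 3.14]. Speed limits (rad/s): [2.57, 2.57, 3.14, 3.14, 3.14, 3.14].

### API

Orientations are given as a unit quaternion [w, x, y, z].
In Python, from workcell import get_state, read_camera, camera_info, hand_in, recognise gives the robot as it stands.
- The arm moves only by the tool arm_command, never from a script. Its argument "moves" is one flat list of numbers, 7 for each row, row after row: the opening, from -1 (shut) to 1 (fully open), then the shift along the tool's x, y, z in mm, then the turn, a rotation vector about the tool's x, y, z in rad. A call has 1 to 8 rows; each row shifts and turns the commanded pose from where the row before left it, along the tool's axes as they then stand; what a row does not reach is not made up. A row lasts 1/8 s, in which the tool goes at most 62.5 mm and 10.7 degrees, less where a joint would pass 70% of its speed; a pose out of reach is approached as far as the arm can. A call with a gripper value outside its range is refused whole. The fingers move at their own pace and stop on an object; "newtons" is the grip in N (left out, the last holds). Time passes only in rows, so rows that do not move let the fingers close. It gives the time, the measured TCP pose, the force, the opening and the grip force at its end, in the units of the state.
- get_state(): the state, without advancing time (a new reading comes with each control period).
- read_camera(name): name is "side" or "top" or "wrist"; returns (picture, depth): 420x560x3 uint8, blue, green, red; 420x560 float32, m along the optical axis (not along the pixel's ray), 0 where there is no reading.
- camera_info(name): a dict with "fovy" (degrees; the focal length in pixels is half the picture's height over the tangent of half this angle, whatever the lens; pixels are square), "cx", "cy" (the principal point, pixels), "eye" and "orientation" of the camera in the world; the wrist camera has in their place "tool_from_camera" (4x4, takes a point from camera to tool coordinates, whose origin is the TCP and whose axes are the flange's). Camera axes: x right, y down, z forward; pixel columns grow to the right and rows downward; lengths in m; the calibration is good to about 2 mm. A picture is of the moment at which its call begins: read the wrist's pose just before it. camera_info takes no time and is no camera call.
- hand_in(): hands the job in; it is judged then, once.
Trained networks look in the newest picture that a camera, given by its name, has taken for a name from the list of things; names that differ only in an ending like _2 or _b are one class to them, and where a whole thing is asked for, a point or a joint stands for the part that bears it (a point fixed in the world has none). Each returns a list of dicts, best first, with "confidence" (0 to 1); they miss things now and then, are a little off and sometimes report something else, mostly with a low value. They report only what shows in the picture. A call takes as long as a camera call. They do not tell look-alikes from the thing itself.
- recognise(camera, label): "point" ([column, row] in pixels, amid what is visible of it).
The state is a dict: "clock": time; "joint_pos": joint angles; "qvel": joint speeds; "tau": joint torques, N m; "tcp_pos": TCP position; "orientation": TCP orientation; "wrist_force": force on the tool from outside, world axes, zero at the start; "ft_torque": the same for the moment, N m; "finger_gap": finger opening in m; "grip_force": force on a finger pad.
Only numpy, scipy, OpenCV 4.12 (cv2) and the standard library are available. Lean on these libraries where they do the work, as an engineer would, in place of code of your own. Each camera call takes 0.05 s, during which the arm holds its last target. There are 200 camera calls.

### The job

Lift the steel loading cap off the service cover of the blue pressure unit and stand it gently upright, wholly on the black rubber mat. Then use the scraper's blade - never the gripper itself - to pry up the closed cover at the opening in its front edge and swing it right back onto its stop, so that it stays open. Finally lay the scraper flat on the bench; leave the clear test cell, the steel dish and the small white meter where they stand.

Things in the scene. Friction and masses are not known exactly. Their poses are not given: they have to be found in the camera images.
- unit: Fixed blue unit, 190 (x) x 220 (y) x 90 mm high. Origin: centre of its underside; its front faces its own -x (towards the robot), z up. Hollow under the cover down to 46 mm above the bench (filter inside, top at 74 mm, unit x -14 to 14 mm). Two fittings 18 mm wide stand 45 mm above its top beside the cover, at unit (x, y) = (-30, 93.5) and (30, -93.5) mm.
- cover (a joint): Cover's hinge angle (rad): 0 closed, 1.85 on its stop, leaning back. It falls shut if let go before upright, falls onto the stop once past it. Flat aluminium plate, no handle, 145 mm from hinge to front edge, 150 wide, 6 thick, 0.24 to 0.4 kg; closed, its top is flush with the unit's top (90 mm above the bench), underside at 84 mm.
- hinge (a point): Point on the cover's hinge line, at mid width and mid thickness (87 mm above the bench, unit x = +50 mm); the hinge line runs along the unit's y axis. Axes as the unit.
- cover_edge (a point): Middle of the cover's front edge at mid thickness; moves with the cover, 145 mm from the hinge.
- opening (a point): Middle of the pry opening in the unit's front face (unit x = -95 mm, 78 mm above the bench): a level gap under the cover's front edge, 90 mm wide (unit y) and 12 mm high, between the front wall's top (72 mm) and the cover's underside (84 mm). The wall is 10 mm thick, hollow behind: a level blade can go in 40 mm and more.
- cap: Loose steel loading cap standing on the cover, 80 mm high, 0.25 to 0.5 kg: round base 64 mm diameter and 30 mm high, with a round neck 40 mm diameter above it. Origin: centre of its underside, z up along its axis.
- mat: Fixed square black rubber mat, 120 x 120 x 3 mm, flat on the bench left or right of the unit. Origin: centre of its underside; sides along its x and y.
- scraper: Loose scraper lying flat on the bench, 200 mm long along its x, 0.13 kg. Wooden handle from x = -100 to 10 mm, 24 mm wide, 20 mm high; 12 mm ferrule; straight steel blade to x = 100 mm, 28 mm wide, 3 mm thick, level at half the handle's height (z = 10 mm). Origin: underside, middle of the length.
- scraper_grip (a point): Point on the handle to grip, near the centre of mass: x = -30 mm, z = 10 mm in the scraper's frame, 130 mm behind the tip.
- scraper_tip (a point): Middle of the blade's end edge, at mid thickness (x = +100 mm, z = 10 mm in the scraper's frame).
- cell: Bystander: clear cylindrical test cell with aluminium end plates, 92 mm diameter, 154 mm tall, standing on the bench. Origin: centre of its underside.
- dish: Bystander: steel bowl, 104 mm across, 40 mm high, on the bench. Origin: centre of its underside.
- meter: Bystander: small white meter standing on the bench in front of the unit, to the left of the opening as the robot sees it, 30 (x) x 60 (y) x 90 mm high. Origin: centre of its underside.
There are look-alikes about, which are no part of the job. Several things have the shape of the scraper; the one meant has the colours described above. What is shaped like the cap but red is not meant.

How it is judged:
On the way, in this order (a step that is already met when the one before it is completed fails the run):
1. the cap stands upright on the mat, let go, with the cover still closed (x of cap in the frame of mat between -0.032 and 0.032 m and y of cap in the frame of mat between -0.032 and 0.032 m and height (world z) of cap below 0.009 m and angle between cap's own z axis and vertical below 0.1 rad and value of joint cover below 0.06 rad and contact force between cap and the fingers below 0.1 N and linear speed of cap below 0.03 m/s), for 0.2 s.
2. the scraper's blade holds the cover up, prised open by at least 0.25 rad (value of joint cover above 0.25 rad and contact force between scraper and cover above 0.2 N), for 0.1 s.
At the end, for the whole second after the job is handed in: The cover is open past 1.7 rad (on its stop); the scraper lies flat on the bench at rest (grip point below 18 mm, tip below 25 mm); the cap stands upright (within 0.1 rad) at rest on the mat, its centre within 32 mm of the mat's centre along each of the mat's sides (x of cap in the frame of mat between -0.032 and 0.032 m and y of cap in the frame of mat between -0.032 and 0.032 m and height (world z) of cap below 0.009 m and angle between cap's own z axis and vertical below 0.1 rad and value of joint cover above 1.7 rad and height (world z) of scraper_grip below 0.018 m and height (world z) of scraper_tip below 0.025 m and linear speed of each of scraper, cap below 0.03 m/s); the robot touches nothing.
It fails at once if the gripper or arm pushes on the cover (over 1 N) (contact force between any of the fingers, the arm and cover above 1 N).
It fails at once if the cap is tipped over (more than 0.6 rad) (angle between cap's own z axis and vertical above 0.6 rad).
It fails at once if the cap is banged down on the mat (over 40 N) (contact force between cap and mat above 40 N).
It fails at once if the cell, dish or meter is moved more than 25 mm or tipped (distance of any of cell, dish, meter from where it was at the start of the episode above 0.025 m or angle between any of cell, dish, meter's own z axis and vertical above 0.3 rad).
It also fails if it takes over 72 s, if anything falls off the work surface, if the arm or the gripper's body presses on something with over 40 N, if the wrist force passes 120 N, or if a joint passes its speed limit or range.

## Working session

There is one attempt and no reset: what is moved stays moved. The work goes in short steps, Python scripts to look and compute and a tool call to move; the robot and the scene stay as the last step left them, time stands still between calls to the robot, and variables do not carry over. Pictures are saved under pics/ and viewed, at most 12 in all, crops included, and the job is handed in when it is done.

Besides the shell and the picture viewer there is one more tool, called after "Emit:" as name(argument=value, ...), one argument or row to a line, values as JSON. arm_command: Moves the arm, as the interface text tells. Its arguments: {"type":"object","properties":{"moves":{"type":"array"},"newtons":{"type":"number"}},"required":["moves"]}

```bash
mkdir -p pics; ls
cat > h.py <<'E'
import numpy as np, cv2
from scipy.spatial.transform import Rotation as R
from workcell import *
def q2R(q): return R.from_quat([q[1],q[2],q[3],q[0]]).as_matrix()
def cam(name,st=None):
    i=camera_info(name); f=210/np.tan(np.radians(i['fovy'])/2)
    if name=='wrist':
        st=st or get_state(); T=np.eye(4); T[:3,:3]=q2R(st['orientation']); T[:3,3]=st['tcp_pos']
        T=T@np.array(i['tool_from_camera']); return f,i['cx'],i['cy'],T[:3,:3],T[:3,3]
    o=np.array(i['orientation']); o=q2R(o) if o.size==4 else o.reshape(3,3)
    return f,i['cx'],i['cy'],o,np.array(i['eye'])
def cloud(c,D):
    f,cx,cy,Rm,e=c; v,u=np.mgrid[:D.shape[0],:D.shape[1]]
    P=np.stack([(u-cx)/f*D,(v-cy)/f*D,D],-1)@Rm.T+e; P[D<=0]=np.nan; return P
def proj(c,p):
    f,cx,cy,Rm,e=c; q=(np.array(p)-e)@Rm; return q[...,:2]/q[...,2:]*f+[cx,cy]
E
python3 - <<'E'
from h import *
for n in ['top','side']:
    c=cam(n); I,D=read_camera(n); cv2.imwrite(f'pics/{n}0.png',I); np.savez(f'{n}0.npz',I=I,D=D); P=cloud(c,D)
    print(n,camera_info(n))
    for l in ['unit','cover','cap','mat','scraper','cell','dish','meter','opening','cover_edge','scraper_tip','scraper_grip','hinge']:
        for d in recognise(n,l)[:3]:
            u,v=np.round(d['point']).astype(int); print(l,round(d['confidence'],2),u,v,np.round(P[v,u],3))
print(get_state())
E
```

```text
pics
top {'fovy': 57.564208481920566, 'cx': 279.3905760149763, 'cy': 208.30469384712345, 'eye': array([ 0.43253295, -0.06882981,  1.41554107]), 'orientation': array([-0.03679842,  0.7163119 , -0.69570265,  0.03925507])}
unit 0.65 271 205 [ 0.587 -0.042  0.088]
cover 0.55 276 206 [ 0.583 -0.059  0.09 ]
cover 0.39 353 259 [ 0.406 -0.347 -0.   ]
cap 0.8 273 150 [ 0.786 -0.042  0.079]
mat 0.86 339 197 [ 0.634 -0.292  0.004]
scraper 0.6 349 250 [ 0.439 -0.33   0.013]
scraper 0.59 400 282 [ 0.329 -0.514  0.018]
cell 0.76 159 248 [0.426 0.319 0.154]
dish 0.93 178 194 [0.627 0.307 0.005]
meter 0.57 246 243 [0.452 0.04  0.089]
meter 0.54 274 208 [ 0.577 -0.053  0.087]
opening 0.77 273 202 [ 0.593 -0.049  0.121]
cover_edge 0.74 271 210 [ 0.569 -0.042  0.093]
cover_edge 0.2 158 247 [0.43  0.323 0.154]
scraper_tip 0.73 399 284 [ 0.322 -0.509  0.022]
scraper_tip 0.3 272 202 [ 0.595 -0.045  0.106]
scraper_grip 0.68 397 284 [ 0.322 -0.502  0.022]
scraper_grip 0.62 349 258 [ 0.41  -0.33   0.016]
scraper_grip 0.56 277 195 [ 0.611 -0.062  0.168]
hinge 0.55 270 200 [ 0.604 -0.038  0.091]
side {'fovy': 
[... 1092 characters left out ...]
'clock': 1.4, 'joint_pos': array([-1.32559276e+00,  3.13179212e-01,  4.60615298e-02,  1.30359533e+00,
       -1.18583526e-05,  1.43120160e+00]), 'qvel': array([ 0.00033839, -0.00069659, -0.00031414, -0.00030045, -0.00067996,
        0.00160652]), 'tau': array([-2.38616112e-04, -4.80460453e+01,  2.98808455e+01,  4.09198565e-04,
       -1.43692423e-04,  2.84061798e-06]), 'tcp_pos': array([ 0.21583531, -0.53297945,  0.23131926]), 'orientation': array([ 4.19102771e-05,  9.81548308e-01,  1.91214324e-01, -3.72234505e-06]), 'wrist_force': array([-0.76349287,  0.12412628, -0.48726187]), 'ft_torque': array([ 0.04771443, -0.03497246, -0.00302332]), 'grip_force': 0.0, 'finger_gap': 0.08551837634523116}
```

```bash
ls pics
```

```text
side0.png
top0.png
```

View pics/top0.png

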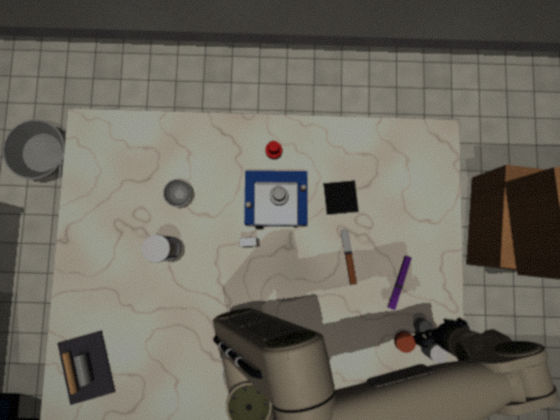

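View pics/side0.png

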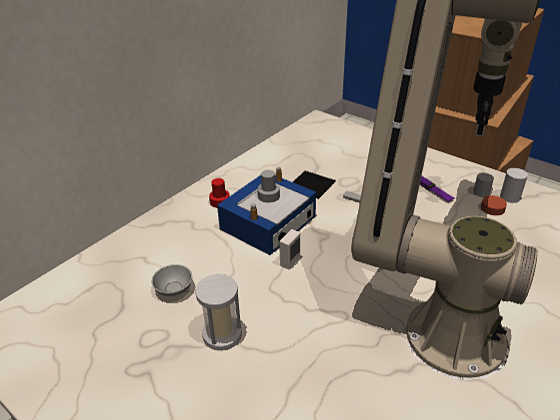

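Top view: the cap (280,194) stands on the unit (276,199). The mat is at (341,197). The wooden scraper runs from its blade tip (346,230) to its handle end (352,283), and the purple one is a decoy. The meter is at (249,242).

```bash
cat > m.py <<'E'
from h import *
d=np.load('top0.npz'); I,D=d['I'],d['D']; c=cam('top'); P=cloud(c,D)
hsv=cv2.cvtColor(I,cv2.COLOR_BGR2HSV); Z=P[...,2]
def roi(x0,x1,y0,y1): 
    m=np.zeros(D.shape,bool); m[y0:y1,x0:x1]=1; return m
def rect(m,n):
    p=P[m]; z=np.nanmedian(p[:,2]); uv=np.argwhere(m)[:,::-1]
    # intersect rays with plane z
    f,cx,cy,Rm,e=c; r=np.c_[(uv[:,0]-cx)/f,(uv[:,1]-cy)/f,np.ones(len(uv))]@Rm.T; q=e+r*((z-e[2])/r[:,2])[:,None]
    (ct,s,a)=cv2.minAreaRect((q[:,:2]*1000).astype(np.float32)); print(n,len(uv),'z',round(z,4),'c',np.round(ct,1),'size',np.round(s,1),'ang',round(a,2),'mean',np.round(q.mean(0),4))
    return q
u=roi(230,320,160,235)
rect(u&(hsv[...,0]>100)&(hsv[...,0]<130)&(hsv[...,1]>120)&(Z>.08)&(Z<.1),'unit')
rect(u&(Z>.082)&(Z<.1)&(hsv[...,1]<70)&(hsv[...,2]>90),'cover')
rect(u&(Z>.158)&(Z<.18),'captop')
rect(roi(315,365,170,225)&(hsv[...,2]<45),'mat')
h=roi(335,365,222,292)&(hsv[...,0]<15)&(hsv[...,1]>130)
rect(h,'handle')
rect(roi(335,360,222,256)&(hsv[...,1]<60)&(Z>.005)&(Z<.03),'blade')
rect(roi(235,262,232,252)&(Z>.08)&(Z<.1),'meter')
m=roi(225,300,230,270)&(Z>.02); print(np.argwhere(m)[:,::-1].min(0),np.argwhere(m)[:,::-1].max(0))
big=np.hstack([cv2.resize(I[155:255,225:325],(400,400),interpolation=2),cv2.resize(I[165:295,300:430],(400,400),interpolation=2)])
cv2.imwrite('pics/crop0.png',np.clip(big*1.5,0,255).astype(np.uint8))
E
python3 m.py
```

```text
unit 1202 z 0.0898 c [612.4 -57.2] size [183.6 213.6] ang 1.68 mean [ 0.639  -0.0586  0.0898]
cover 1644 z 0.09 c [614.1 -57.3] size [187.1 220.6] ang 1.68 mean [ 0.5903 -0.0589  0.09  ]
captop 117 z 0.1695 c [616.1 -66.9] size [36.6 36.2] ang 1.7 mean [ 0.6163 -0.0672  0.1695]
mat 899 z 0.0028 c [ 633.8 -298.2] size [113.2 112.4] ang 7.21 mean [ 0.6338 -0.2978  0.0028]
handle 153 z 0.0195 c [ 372.6 -334.7] size [105.4  19. ] ang 9.78 mean [ 0.3713 -0.3347  0.0195]
blade 208 z 0.0113 c [ 477.8 -311.3] size [ 64.5 124.6] ang 83.04 mean [ 0.4715 -0.3172  0.0113]
meter 160 z 0.0896 c [457.2  35.4] size [31.  58.8] ang 2.03 mean [0.4565 0.0351 0.0896]
[239 237] [257 246]
```

View pics/crop0.png

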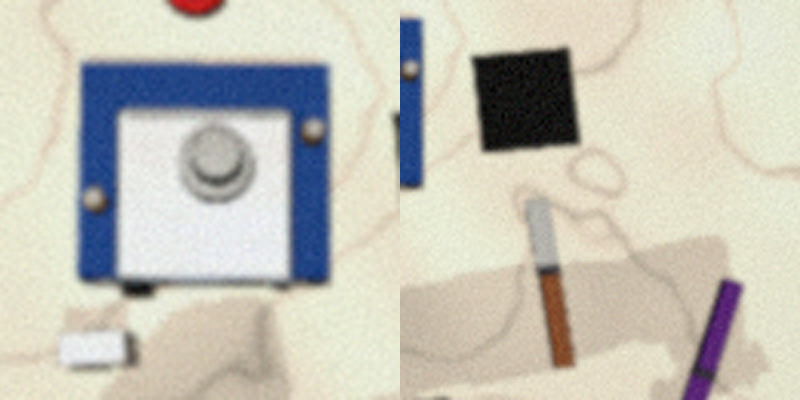

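```bash
cat > plan.py <<'E'
from h import *
import sys
def plan(wps,g,nmax=60,pitch0=0):
    """wps: list of (x,y,z,yawdeg[,n]) tool-down poses (x_tool at yaw); prints tool-frame rows"""
    s=get_state(); p=np.array(s['tcp_pos']); Rm=R.from_matrix(q2R(s['orientation']))
    for w in wps:
        T=R.from_euler('z',w[3],degrees=True)*R.from_euler('x',180,degrees=True)
        if len(w)>5: T=R.from_euler('z',w[3],degrees=True)*R.from_euler('y',-w[5],degrees=True)*R.from_euler('x',180,degrees=True)
        dp=np.array(w[:3])-p; dr=(Rm.inv()*T).as_rotvec()
        n=max(int(np.ceil(np.linalg.norm(dp)*1000/nmax)),int(np.ceil(np.linalg.norm(dr)/.18)),1)
        if len(w)>4 and w[4]: n=max(n,w[4])
        p0=p.copy()
        for i in range(n):
            t=np.round(1000*Rm.inv().apply(p0+dp*(i+1)/n-p),1); r=np.round(dr/n,3)
            p=p+Rm.apply(t/1000); Rm=Rm*R.from_rotvec(r)
            print(', '.join(f'{v:g}' for v in [g,*t,*r])+',')
        print('--',np.round(p,4),n)
E
python3 -c "
from plan import *
plan([(.4,-.35,.33,120),(.616,-.067,.28,181.7)],1)"
```

```text
1, 23.9, -10, -9.9, 0, 0, -0.171,
1, 25.3, -5.9, -9.8, 0, 0, -0.171,
1, 26, -1.4, -9.9, 0, 0, -0.171,
1, 25.7, 3, -9.9, 0, 0, -0.171,
1, 24.9, 7.3, -9.8, 0, 0, -0.171,
1, 23.3, 11.5, -9.9, 0, 0, -0.171,
1, 21, 15.3, -9.9, 0, 0, -0.171,
1, 18.1, 18.6, -9.9, 0, 0, -0.171,
1, 14.7, 21.4, -9.8, 0, 0, -0.171,
1, 10.8, 23.6, -9.9, 0, 0, -0.171,
-- [ 0.4  -0.35  0.33] 10
1, 22.8, 54.8, 8.3, -0, 0, -0.179,
1, 12.7, 57.9, 8.4, -0, 0, -0.179,
1, 2.2, 59.3, 8.3, -0, 0, -0.179,
1, -8.4, 58.8, 8.3, -0, 0, -0.179,
1, -18.8, 56.3, 8.4, -0, 0, -0.179,
1, -28.4, 52.1, 8.3, -0, 0, -0.179,
-- [ 0.616 -0.067  0.28 ] 6
```

Emit:
arm_command(
  moves=[1,24,-10,-10,0,0,-0.17,1,25,-6,-10,0,0,-0.17,1,26,-1,-10,0,0,-0.17,1,26,3,-10,0,0,-0.17,1,25,7,-10,0,0,-0.17,1,23,12,-10,0,0,-0.17,1,21,15,-10,0,0,-0.17,1,18,19,-10,0,0,-0.17],
  newtons=60,
)

```text
clock: 2.4
tcp_pos: [0.3647, -0.3869, 0.3117]
orientation: [0.0, 0.641, 0.768, -0.0]
wrist_force: [-0.6, 0.1, 0.6]
finger_gap: 0.0854
grip_force: 0.0
```

Emit:
arm_command(
  moves=[1,15,21,-10,0,0,-0.17,1,11,24,-10,0,0,-0.17,1,23,55,8,0,0,-0.18,1,13,58,8,0,0,-0.18,1,2,59,8,0,0,-0.18,1,-8,59,8,0,0,-0.18,1,-19,56,8,0,0,-0.18,1,-28,52,8,0,0,-0.18],
)

```text
clock: 3.4
tcp_pos: [0.6197, -0.0674, 0.2831]
orientation: [0.0, -0.015, 1.0, -0.0]
wrist_force: [0.1, -1.1, 0.6]
finger_gap: 0.0849
grip_force: 0.0
```

Emit:
arm_command(
  moves=[1,0,0,0,0,0,0],
)

```text
clock: 3.52
tcp_pos: [0.62, -0.0654, 0.2815]
orientation: [-0.001, -0.015, 1.0, 0.001]
wrist_force: [0.1, -0.3, 0.2]
finger_gap: 0.0848
grip_force: 0.0
```

Run:
```python
from h import *
s=get_state(); c=cam('wrist',s); I,D=read_camera('wrist'); np.savez('w1.npz',I=I,D=D); cv2.imwrite('pics/w1.png',I); P=cloud(c,D)
print(s['tcp_pos'],R.from_matrix(q2R(s['orientation'])).as_euler('xyz',True),s['joint_pos'], c[4])
for l in ['cap','cover','opening','cover_edge','meter','mat']:
    for d in recognise('wrist',l)[:2]:
        u,v=np.round(d['point']).astype(int); print(l,round(d['confidence'],2),u,v,np.round(P[v,u],3))
```

```text
[ 0.61998034 -0.06536314  0.28149859] [ 1.79941130e+02 -9.95675137e-02 -1.78310988e+02] [-2.33981666e-01  4.08681365e-01  3.05674282e-01  1.46973464e+00
  5.39466435e-04 -2.63460121e-01] [ 0.54598844 -0.06820415  0.42505943]
cap 0.78 272 192 [ 0.608 -0.067  0.172]
cap 0.78 288 322 [ 0.784 -0.045  0.063]
cover 0.74 291 134 [ 0.575 -0.052  0.091]
cover_edge 0.95 294 134 [ 0.575 -0.049  0.091]
cover_edge 0.63 275 193 [ 0.609 -0.065  0.17 ]
meter 0.61 385 12 [0.475 0.021 0.086]
mat 0.76 72 171 [ 0.632 -0.296  0.004]
```

View pics/w1.png

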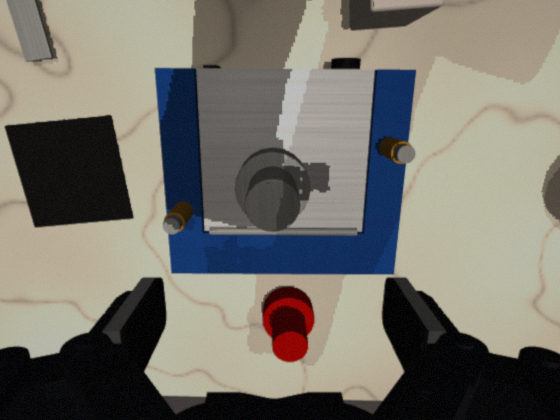

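The wrist view shows the cap's top at about (272,200), the unit, the cover and the mat (corners 7,126 / 111,115 / 132,215 / 36,226). The scraper blade is at upper left. I'll measure these.

```bash
cat > m2.py <<'E'
from h import *
def planefit(c,uv,z):
    f,cx,cy,Rm,e=c; uv=np.array(uv,float); r=np.c_[(uv[:,0]-cx)/f,(uv[:,1]-cy)/f,np.ones(len(uv))]@Rm.T; return e+r*((z-e[2])/r[:,2])[:,None]
def rect(c,P,m,n):
    z=np.nanmedian(P[m][:,2]); q=planefit(c,np.argwhere(m)[:,::-1],z)
    ct,s,a=cv2.minAreaRect((q[:,:2]*1000).astype(np.float32)); print(n,m.sum(),'z',round(z,4),'c',np.round(ct,1),np.round(s,1),'ang',round(a,2),'mean',np.round(q.mean(0),4))
    return q
E
python3 - <<'E'
from m2 import *
s=get_state(); c=cam('wrist',s); d=np.load('w1.npz'); I,D=d['I'],d['D']; P=cloud(c,D); Z=P[...,2]; hsv=cv2.cvtColor(I,cv2.COLOR_BGR2HSV)
m=np.zeros(D.shape,bool); m[60:278,150:420]=1
rect(c,P,m&(Z>.08)&(Z<.1),'unittop'); 
rect(c,P,m&(Z>.163)&(Z<.18),'captop')
rect(c,P,m&(Z>.113)&(Z<.128),'capbase')
m=np.zeros(D.shape,bool); m[105:235,0:140]=1; rect(c,P,m&(hsv[...,2]<45)&(Z<.01),'mat')
print('unit corners',np.round(planefit(c,[(156,69),(415,71),(398,273),(172,273)],.09),4))
E
```

```text
unittop 43710 z 0.0933 c [615.4 -62.3] [190.2 220.1] ang 0.84 mean [ 0.6054 -0.0613  0.0933]
captop 2431 z 0.1732 c [616.  -72.5] [40.5 39.1] ang 1.19 mean [ 0.6159 -0.0724  0.1732]
capbase 2166 z 0.1232 c [611.2 -62.1] [ 56.7 211.5] ang 10.07 mean [ 0.6053 -0.0702  0.1232]
mat 10472 z 0.0066 c [ 631.3 -303. ] [117.9 118.8] ang 6.59 mean [ 0.6289 -0.303   0.0066]
unit corners [[ 0.5226 -0.1728  0.09  ]
 [ 0.5196  0.047   0.09  ]
 [ 0.7085  0.0551  0.09  ]
 [ 0.7132 -0.1706  0.09  ]]
```

Emit:
arm_command(
  moves=[1,4,-5,40,0,0,0,1,0,0,40,0,0,0,1,0,0,35,0,0,0,1,0,0,20,0,0,0,1,0,0,8,0,0,0,1,0,0,0,0,0,0,-0.2,0,0,0,0,0,0,-0.4,0,0,0,0,0,0],
  newtons=50,
)

```text
clock: 4.88
tcp_pos: [0.6155, -0.074, 0.1416]
orientation: [0.001, -0.012, 1.0, 0.0]
wrist_force: [-0.9, 5.2, 5.1]
finger_gap: 0.0518
grip_force: 2.7
```

Emit:
arm_command(
  moves=[-1,0,0,0,0,0,0,-1,0,0,0,0,0,0,-1,0,0,0,0,0,0],
)

```text
clock: 5.25
tcp_pos: [0.6156, -0.073, 0.1418]
orientation: [0.001, -0.012, 1.0, 0.001]
wrist_force: [-0.4, 4.4, 6.4]
finger_gap: 0.0392
grip_force: 49.5
```

Run:
```python
from h import *
s=get_state(); print(s['tcp_pos'],s['finger_gap'],s['grip_force'],s['wrist_force'])
I,D=read_camera('top'); c=cam('top'); P=cloud(c,D); cv2.imwrite('pics/t1.png',I)
s=get_state(); I,D=read_camera('wrist'); cv2.imwrite('pics/w2.png',I)
```

```text
[ 0.61559914 -0.07297577  0.14176827] 0.03915282407469196 49.509688479301985 [-0.44772612  4.36665259  6.44468367]
```

View pics/w2.png

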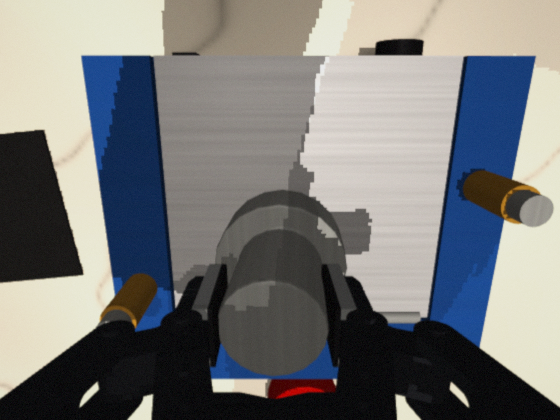

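The cap's neck is held at 39 mm. I'll lift it and carry it to the mat.

Emit:
arm_command(
  moves=[-1,0,0,-10,0,0,0,-1,0,0,-35,0,0,0,-1,0,0,-45,0,0,0,-1,-3,-40,0,0,0,0,-1,-4,-58,0,0,0,0,-1,-4,-58,0,0,0,0,-1,-4,-50,0,0,0,0,-1,-1,-22,0,0,0,0],
)

```text
clock: 6.35
tcp_pos: [0.635, -0.3056, 0.2288]
orientation: [-0.001, -0.01, 1.0, -0.0]
wrist_force: [-0.1, 1.0, -5.9]
finger_gap: 0.039
grip_force: 50.8
```

Emit:
arm_command(
  moves=[-1,0,0,0,0,0,0,-1,0,0,0,0,0,0],
)

```text
clock: 6.6
tcp_pos: [0.6355, -0.3013, 0.2296]
orientation: [-0.001, -0.012, 1.0, 0.0]
wrist_force: [0.0, -0.0, -4.9]
finger_gap: 0.0389
grip_force: 50.9
```

Run:
```python
from m2 import *
s=get_state(); print(s['tcp_pos'],s['finger_gap'],s['wrist_force'],np.abs(s['qvel']).max())
c=cam('wrist',s); I,D=read_camera('wrist'); cv2.imwrite('pics/w3.png',I); P=cloud(c,D); Z=P[...,2]; np.savez('w3.npz',I=I,D=D)
rect(c,P,(I.max(-1)<60)&(Z<.012)&(D>.1),'mat')
c=cam('top'); I,D=read_camera('top'); P=cloud(c,D); Z=P[...,2]
m=np.zeros(D.shape,bool); m[165:235,315:370]=1
hsv=cv2.cvtColor(I,cv2.COLOR_BGR2HSV); rect(c,P,m&(hsv[...,2]<45)&(Z<.02),'mat top')
```

```text
[ 0.6355322  -0.30130647  0.22960673] 0.038900177726970915 [ 4.86237376e-02 -4.27262710e-03 -4.90741656e+00] 0.017739555291455208
mat 11089 z 0.004 c [ 733.4 -200.3] [409.5 236.4] ang 24.74 mean [ 0.618  -0.2904  0.004 ]
mat top 238 z 0.0028 c [ 643.2 -268. ] [89.4 54.9] ang 7.99 mean [ 0.6526 -0.2619  0.0028]
```

View pics/w3.png

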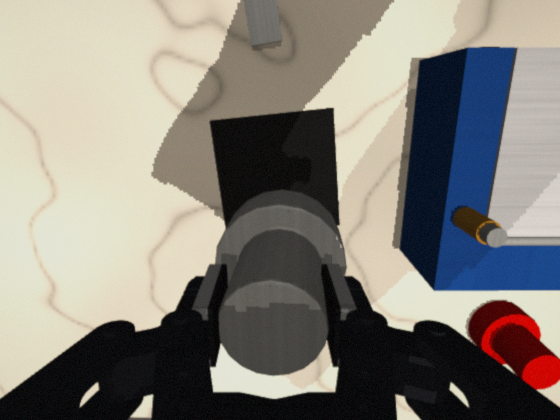

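The cap hangs over the mat, whose near corners show at (211,121) and (333,108).

Run:
```python
from m2 import *
s=get_state(); c=cam('wrist',s)
q=planefit(c,[(211,121),(333,108)],.003)[:,:2]; d=q[1]-q[0]; L=np.linalg.norm(d); d/=L; n=np.array([-d[1],d[0]]); n*=np.sign(n[0])
print(q,L,'ctr',q.mean(0)+n*.06, np.degrees(np.arctan2(*d[::-1])))
d=np.load('w3.npz'); P=cloud(c,d['D']); print(P[290:292,0:200:80,2])
```

```text
[[ 0.58428844 -0.36294427]
 [ 0.56927429 -0.24559383]] 0.11830701545502514 ctr [ 0.63629623 -0.29665455] 97.29097121572774
[[0.00149539 0.00164005 0.0013208 ]
 [0.00063693 0.00211023 0.0016842 ]]
```

Emit:
arm_command(
  moves=[-1,0,3,40,0,0,0,-1,0,0,50,0,0,0,-1,0,0,40,0,0,0,-1,0,0,20,0,0,0,-1,0,0,10,0,0,0,-1,0,0,4,0,0,0,-1,0,0,2,0,0,0,-1,0,0,2,0,0,0],
)

```text
clock: 7.7
tcp_pos: [0.6367, -0.2991, 0.0635]
orientation: [0.001, -0.012, 1.0, -0.001]
wrist_force: [0.7, 0.4, -4.4]
finger_gap: 0.0393
grip_force: 51.0
```

Emit:
arm_command(
  moves=[-1,0,0,2,0,0,0,-1,0,0,1,0,0,0,-1,0,0,1,0,0,0],
)

```text
clock: 8.07
tcp_pos: [0.636, -0.2988, 0.0583]
orientation: [0.0, -0.012, 1.0, -0.0]
wrist_force: [0.9, 0.2, -5.2]
finger_gap: 0.0394
grip_force: 51.0
```

Emit:
arm_command(
  moves=[-1,0,0,1,0,0,0,-1,0,0,1,0,0,0,-1,0,0,0,0,0,0],
)

```text
clock: 8.45
tcp_pos: [0.6359, -0.2987, 0.0562]
orientation: [-0.0, -0.012, 1.0, -0.0]
wrist_force: [-0.2, -0.6, -5.4]
finger_gap: 0.0393
grip_force: 51.0
```

Emit:
arm_command(
  moves=[-1,0,0,1,0,0,0,-1,0,0,0,0,0,0],
)

```text
clock: 8.7
tcp_pos: [0.6359, -0.2987, 0.0552]
orientation: [-0.0, -0.012, 1.0, -0.0]
wrist_force: [0.1, -0.5, -3.7]
finger_gap: 0.0393
grip_force: 51.0
```

Emit:
arm_command(
  moves=[-1,0,0,1,0,0,0,-1,0,0,0.5,0,0,0,-1,0,0,0,0,0,0],
)

```text
clock: 9.07
tcp_pos: [0.6365, -0.2987, 0.0548]
orientation: [0.001, -0.012, 1.0, -0.0]
wrist_force: [-0.4, 2.4, 3.6]
finger_gap: 0.0392
grip_force: 51.2
```

Emit:
arm_command(
  moves=[0,0,0,0,0,0,0,0.2,0,0,0,0,0,0,0.6,0,0,0,0,0,0,1,0,0,0,0,0,0,1,0,0,0,0,0,0,1,0,0,-10,0,0,0,1,0,0,-50,0,0,0,1,0,0,-60,0,0,0],
)

```text
clock: 10.07
tcp_pos: [0.6352, -0.2983, 0.1743]
orientation: [-0.001, -0.012, 1.0, 0.001]
wrist_force: [1.2, -0.4, -0.5]
finger_gap: 0.0857
grip_force: 0.0
```

```bash
python3 -c "
from plan import *
plan([(.46,-.335,.22,190)],1)"
```

```text
1, 44, -8.1, -11.3, 0, -0.001, -0.038,
1, 44.3, -6.5, -11.4, 0, -0.001, -0.038,
1, 44.5, -4.8, -11.4, 0, -0.001, -0.038,
1, 44.6, -3.1, -11.5, 0, -0.001, -0.038,
-- [ 0.4601 -0.335   0.22  ] 4
```

Emit:
arm_command(
  moves=[1,44,-8,-25,0,0,-0.038,1,44,-6,-25,0,0,-0.038,1,44,-5,0,0,0,-0.038,1,44,-3,0,0,0,-0.038,1,0,0,0,0,0,0,1,0,0,0,0,0,0],
  newtons=110,
)

```text
clock: 10.82
tcp_pos: [0.4627, -0.3351, 0.2247]
orientation: [0.001, -0.087, 0.996, -0.001]
wrist_force: [0.8, -0.3, 0.8]
finger_gap: 0.0855
grip_force: 0.0
```

Run:
```python
from m2 import *
s=get_state(); print(s['tcp_pos'],np.abs(s['qvel']).max(),R.from_matrix(q2R(s['orientation'])).as_euler('xyz',True))
c=cam('wrist',s); I,D=read_camera('wrist'); cv2.imwrite('pics/w4.png',I); P=cloud(c,D); Z=P[...,2]; np.savez('w4.npz',I=I,D=D)
hsv=cv2.cvtColor(I,cv2.COLOR_BGR2HSV)
m=(hsv[...,0]<15)&(hsv[...,1]>110)&(Z>.01)&(Z<.03); m=cv2.morphologyEx(m.astype(np.uint8),cv2.MORPH_OPEN,np.ones((5,5)))>0
rect(c,P,m,'handle')
m=(hsv[...,1]<70)&(Z>.0075)&(Z<.02); m=cv2.morphologyEx(m.astype(np.uint8),cv2.MORPH_OPEN,np.ones((5,5)))>0
n,lab,st,ce=cv2.connectedComponentsWithStats(m.astype(np.uint8))
for i in range(1,n):
    if st[i,4]>300: print(st[i]); rect(c,P,lab==i,'bl')
for l in ['scraper_tip','scraper_grip']:
    for d in recognise('wrist',l)[:2]:
        u,v=np.round(d['point']).astype(int); print(l,round(d['confidence'],2),u,v,np.round(P[v,u],4))
```

```text
[ 0.46266318 -0.33509397  0.22473324] 0.019523202914289942 [-1.79920142e+02  7.59886780e-02 -1.70000343e+02]
handle 3334 z 0.0208 c [ 371.5 -336.4] [107.6  23.1] ang 10.2 mean [ 0.3691 -0.3369  0.0208]
[ 275  142   30   90 2540]
bl 2540 z 0.0126 c [ 470.3 -319.1] [89.4 27.9] ang 10.06 mean [ 0.4694 -0.3195  0.0126]
scraper_tip 0.9 69 49 [ 0.3807 -0.5296  0.0201]
scraper_tip 0.6 290 125 [ 0.4105 -0.3299  0.0195]
scraper_grip 0.72 290 125 [ 0.4105 -0.3299  0.0195]
scraper_grip 0.66 72 47 [ 0.3786 -0.5271  0.0201]
```

View pics/w4.png

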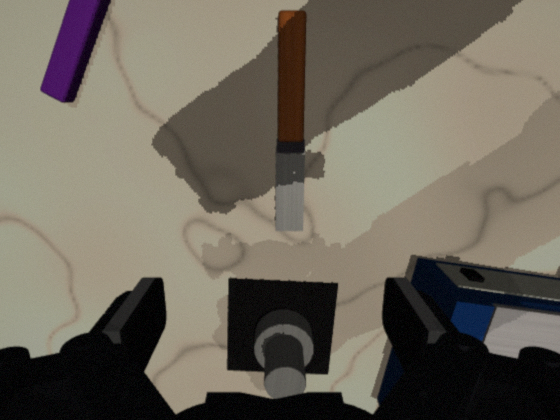

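The cap stands on the mat at (285,335). The scraper lies along the tool's x, with its tip at (289,230) and handle end at (292,11). Next I'll grip its handle.

Emit:
arm_command(
  moves=[1,30,7,30,0,0,0,1,30,7,50,0,0,0,1,5,1,50,0,0,0,1,0,0,40,0,0,0,1,0,0,30,0,0,0,1,0,0,12,0,0,0,1,0,0,5,0,0,0,1,0,0,0,0,0,0],
)

```text
clock: 11.98
tcp_pos: [0.3963, -0.3318, 0.0074]
orientation: [0.0, -0.088, 0.996, -0.001]
wrist_force: [0.6, -0.3, -0.0]
finger_gap: 0.0853
grip_force: 0.0
```

Run:
```python
from m2 import *
s=get_state(); print(s['tcp_pos'],s['wrist_force'],np.abs(s['qvel']).max(),R.from_matrix(q2R(s['orientation'])).as_euler('xyz',True))
```

```text
[ 0.39630573 -0.33179136  0.00742211] [ 0.63862711 -0.28947268 -0.04335501] 0.01390590090068507 [-1.79938952e+02  3.58895876e-02 -1.69936484e+02]
```

Emit:
arm_command(
  moves=[1,0,0,3,0,0,0,0,0,0,0,0,0,0,-0.3,0,0,0,0,0,0,-0.6,0,0,0,0,0,0,-1,0,0,0,0,0,0,-1,0,0,0,0,0,0,-1,0,0,0,0,0,0],
  newtons=110,
)

```text
clock: 12.85
tcp_pos: [0.3957, -0.3315, 0.0044]
orientation: [0.0, -0.087, 0.996, -0.0]
wrist_force: [-1.4, 0.4, 4.6]
finger_gap: 0.0213
grip_force: 108.4
```

Emit:
arm_command(
  moves=[-1,0,0,0,0,0,0,-1,0,0,0,0,0,0,-1,0,0,-10,0,0,0,-1,0,0,-40,0,0,0,-1,0,0,-50,0,0,0,-1,0,0,-40,0,0,0,-1,0,0,0,0,0,0,-1,0,0,0,0,0,0],
)

```text
clock: 13.85
tcp_pos: [0.3953, -0.331, 0.1435]
orientation: [-0.0, -0.087, 0.996, 0.0]
wrist_force: [0.2, -0.5, -1.2]
finger_gap: 0.0213
grip_force: 108.2
```

```bash
cat > blade.py <<'E'
from m2 import *
s=get_state(); print(s['tcp_pos'],s['finger_gap'],s['grip_force'],s['wrist_force'],np.abs(s['qvel']).max(),R.from_matrix(q2R(s['orientation'])).as_euler('xyz',True))
T=np.eye(4); T[:3,:3]=q2R(s['orientation']); T[:3,3]=s['tcp_pos']
c=cam('wrist',s); I,D=read_camera('wrist'); cv2.imwrite('pics/w5.png',I); P=cloud(c,D); np.savez('w5.npz',I=I,D=D)
Q=(P-T[:3,3])@T[:3,:3]  # tool coords; scraper extends to tool -x
m=(np.abs(Q[...,1])<.03)&(Q[...,2]>-.05)&(Q[...,2]<.03)&(Q[...,0]>-.2)&(Q[...,0]<.15)
for a,b in [(.02,.05),(.05,.08),(-.05,-.02),(-.08,-.05),(-.1,-.08),(-.115,-.1),(-.13,-.115)]:
    k=m&(Q[...,0]>a)&(Q[...,0]<b); 
    if k.sum()>5: q=Q[k]; print(a,b,k.sum(),'y',np.round([q[:,1].min(),q[:,1].max()],4),'z med',np.round(np.median(q[:,2]),4),'std',q[:,2].std().round(4))
k=m&(Q[...,0]<-.03)&(Q[...,2]>-.03); print('tip x',np.percentile(Q[k][:,0],[0.2,1,2]))
E
python3 blade.py
```

```text
[ 0.39526353 -0.33099829  0.14348449] 0.021334347644442732 108.1507658958435 [ 0.19847112 -0.50894241 -1.20759711] 0.02455633225511855 [ 1.79981634e+02 -1.22384338e-02 -1.69963116e+02]
0.02 0.05 5239 y [-0.0127  0.0115] z med -0.0163 std 0.0008
0.05 0.08 6269 y [-0.0127  0.0114] z med -0.0162 std 0.0008
-0.05 -0.02 2825 y [-0.0146  0.0134] z med -0.0136 std 0.0031
-0.08 -0.05 385 y [-0.0143  0.0131] z med -0.0079 std 0.0005
tip x [-0.05479083 -0.05421131 -0.05365101]
```

View pics/w5.png

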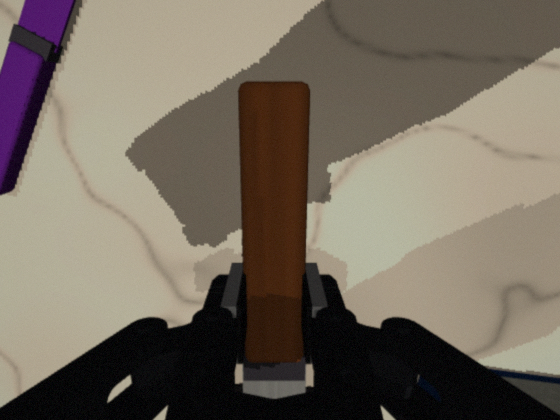

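The scraper is held level, with its tip about 120 mm ahead of the TCP. I'll go to the pre-insertion pose.

```bash
python3 -c "
from plan import *
plan([(.374,-.0725,.142,181.2),(.374,-.0725,.072,181.2)],-1,50)"
```

```text
-1, -4.1, 43, 0.2, 0, -0, 0.026,
-1, -2.9, 43, 0.2, 0, -0, 0.026,
-1, -1.8, 43.1, 0.2, 0, -0, 0.026,
-1, -0.8, 43.2, 0.2, 0, -0, 0.026,
-1, 0.5, 43.1, 0.2, 0, -0, 0.026,
-1, 1.5, 43.1, 0.1, 0, -0, 0.026,
-- [ 0.374  -0.0725  0.142 ] 6
-1, -0, -0, 35, 0.001, -0.001, -0.001,
-1, -0.1, -0, 35, 0.001, -0.001, -0.001,
-- [ 0.374  -0.0725  0.072 ] 2
```

Emit:
arm_command(
  moves=[-1,-4,43,0,0,0,0.026,-1,-3,43,0,0,0,0.026,-1,-2,43,0,0,0,0.026,-1,-1,43,0,0,0,0.026,-1,0,43,0,0,0,0.026,-1,1,43,0,0,0,0.026,-1,0,0,35,0,0,0,-1,0,0,25,0,0,0],
)

```text
clock: 14.9
tcp_pos: [0.3746, -0.0723, 0.0817]
orientation: [-0.001, -0.011, 1.0, 0.001]
wrist_force: [-0.7, -0.2, -0.2]
finger_gap: 0.0214
grip_force: 108.4
```

Emit:
arm_command(
  moves=[-1,0,0,0,0,0,0,-1,0,0,0,0,0,0],
)

```text
clock: 15.15
tcp_pos: [0.3759, -0.0737, 0.0838]
orientation: [-0.0, -0.009, 1.0, 0.0]
wrist_force: [-0.4, -0.3, -1.1]
finger_gap: 0.0213
grip_force: 108.4
```

```bash
cat > look.py <<'E'
from m2 import *
import sys
n=sys.argv[1]
s=get_state(); print(s['tcp_pos'],s['finger_gap'],s['wrist_force'],np.abs(s['qvel']).max(),R.from_matrix(q2R(s['orientation'])).as_euler('xyz',True))
c=cam('side'); I,D=read_camera('side'); P=cloud(c,D); np.savez(f's{n}.npz',I=I,D=D)
a=cv2.resize(I[150:290,200:386],(797,600),interpolation=2); cv2.imwrite(f'pics/s{n}.png',np.clip(a*1.3,0,255).astype(np.uint8))
E
python3 look.py 1
```

```text
[ 0.37587145 -0.07370219  0.08380489] 0.021320903455862062 [-0.36767937 -0.34316036 -1.14040302] 0.0186452995751447 [ 1.79980833e+02 -5.44621868e-02 -1.78915335e+02]
```

View pics/s1.png

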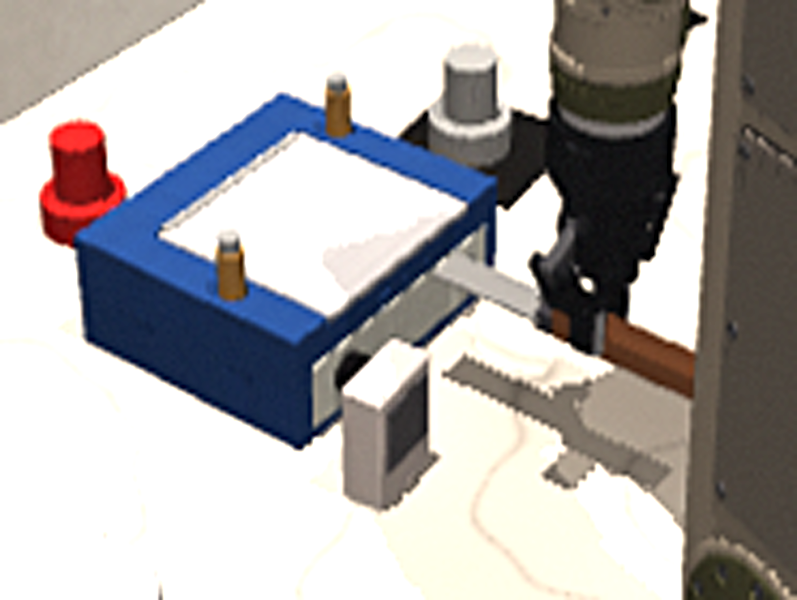

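Run:
```python
from m2 import *
c=cam('side'); f=lambda p:(np.round(proj(c,np.array(p)),1), np.round((proj(c,np.array(p))-[200,150])*4.285,0))
print('tip exp',f([.3759+.1206,-.0737+.0025,.0885]))
for u in [(.5211,-.063,.8),(.5174,-.060,1.7)]:
    a=np.radians(u[2])
    for y in(-.11,.11): print('corner',f([u[0]-y*np.sin(a),u[1]+y*np.cos(a),.09]))
    for y in(-.045,.045): print('openend',f([u[0]-y*np.sin(a),u[1]+y*np.cos(a),.078]))
d=np.load('s1.npz'); P=cloud(c,d['D'])
for y in (207,210,212,213,215): print([np.round(P[y,x],3).tolist() for x in (302,304,307,312)])
```

```text
tip exp (array([303.1, 211.2]), array([442., 262.]))
corner (array([317.1, 190.9]), array([502., 175.]))
corner (array([269.4, 228.7]), array([297., 337.]))
openend (array([303.8, 204.7]), array([445., 235.]))
openend (array([284.5, 220.2]), array([362., 301.]))
corner (array([317. , 191.6]), array([501., 178.]))
corner (array([270.2, 230.1]), array([301., 343.]))
openend (array([304. , 205.6]), array([446., 238.]))
openend (array([285. , 221.4]), array([364., 306.]))
[[0.524, -0.102, 0.073], [0.527, -0.115, 0.063], [0.523, -0.125, 0.06], [0.521, -0.147, 0.047]]
[[0.521, -0.099, 0.064], [0.496, -0.075, 0.091], [0.487, -0.076, 0.095], [0.52, -0.146, 0.037]]
[[0.492, -0.06, 0.095], [0.488, -0.064, 0.094], [0.482, -0.069, 0.094], [0.471, -0.078, 0.094]]
[[0.489, -0.057, 0.094], [0.487, -0.063, 0.092], [0.481, -0.069, 0.091], [0.47, -0.077, 0.091]]
[[0.521, -0.098, 0.047], [0.483, -0.058, 0.09], [0.475, -0.06, 0.092], [0.463, -0.068, 0.093]]
```

The tip is about 21 mm short of the front face and the blade centre is at 90 mm. I'll lower it 12 mm, then ease it in.

Emit:
arm_command(
  moves=[-1,0,0,8,0,0,0,-1,0,0,4,0,0,0,-1,0,0,0,0,0,0,-1,-10,0,0,0,0,0,-1,-8,0,0,0,0,0,-1,-6,0,0,0,0,0,-1,-5,0,0,0,0,0,-1,0,0,0,0,0,0],
)

```text
clock: 16.2
tcp_pos: [0.4055, -0.0731, 0.0718]
orientation: [0.0, -0.01, 1.0, -0.0]
wrist_force: [0.7, 0.6, -1.2]
finger_gap: 0.0209
grip_force: 108.4
```

Emit:
arm_command(
  moves=[-1,0,0,0,0,0,0],
)

```text
clock: 16.32
tcp_pos: [0.4048, -0.073, 0.0717]
orientation: [-0.0, -0.01, 1.0, 0.0]
wrist_force: [0.2, 0.1, -0.6]
finger_gap: 0.0216
grip_force: 108.4
```

Emit:
arm_command(
  moves=[-1,-8,0,0,0,0,0,-1,-8,0,0,0,0,0,-1,-8,0,0,0,0,0,-1,-5,0,0,0,0,0,-1,0,0,0,0,0,0,-1,0,0,0,0,0,0],
)

```text
clock: 17.08
tcp_pos: [0.4338, -0.0725, 0.0717]
orientation: [-0.0, -0.01, 1.0, 0.0]
wrist_force: [-0.1, 0.8, -1.8]
finger_gap: 0.0214
grip_force: 108.4
```

```bash
python3 look.py 2
```

```text
[ 0.43377342 -0.07249003  0.07165718] 0.021426369493872367 [-0.13535556  0.78261729 -1.76299565] 0.004925287146174123 [ 1.79998344e+02 -3.07778202e-02 -1.78898062e+02]
```

View pics/s2.png

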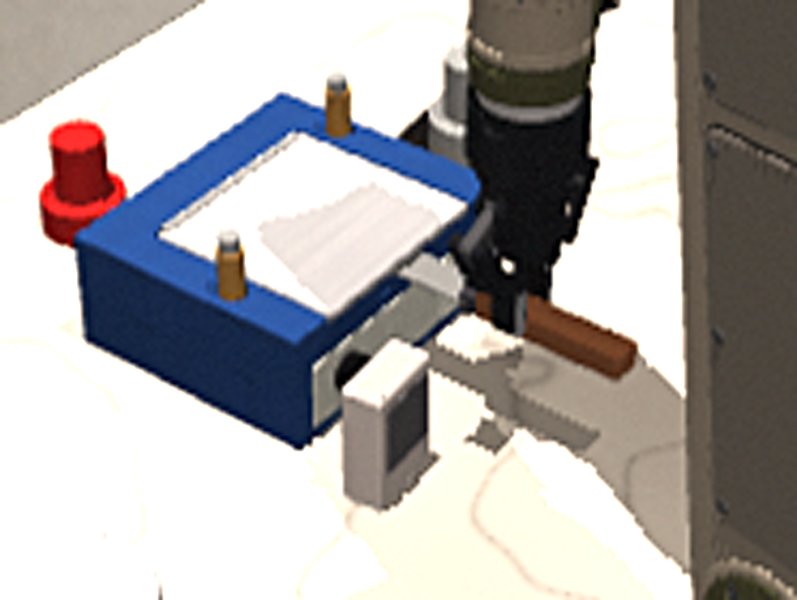

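The blade is in the opening. I'll compute the arc.

Run:
```python
import numpy as np
r=.109;h=np.array([.6635,.087]);p=np.array([.5544,.0777])
for d in [2,4,7,11,16,21,26,31,37,43,49,55,61,67,73,79,85,91,97,103,108]:
    a=np.radians(d); t=h+r*np.array([-np.cos(a),np.sin(a)])+.0045*np.array([-np.sin(a),-np.cos(a)])
    s=np.round((t-p)*1000); p=p+s/1000; print(d,-s[0],-s[1],np.round(p,3))
```

```text
2 -0.0 -9.0 [0.554 0.087]
4 -0.0 -3.0 [0.554 0.09 ]
7 -0.0 -6.0 [0.554 0.096]
11 -1.0 -8.0 [0.555 0.104]
16 -2.0 -9.0 [0.557 0.113]
21 -3.0 -9.0 [0.56  0.122]
26 -3.0 -9.0 [0.563 0.131]
31 -4.0 -9.0 [0.567 0.14 ]
37 -6.0 -9.0 [0.573 0.149]
43 -7.0 -9.0 [0.58  0.158]
49 -8.0 -9.0 [0.588 0.167]
55 -9.0 -7.0 [0.597 0.174]
61 -9.0 -6.0 [0.606 0.18 ]
67 -10.0 -6.0 [0.616 0.186]
73 -11.0 -4.0 [0.627 0.19 ]
79 -11.0 -3.0 [0.638 0.193]
85 -11.0 -2.0 [0.649 0.195]
91 -12.0 -1.0 [0.661 0.196]
97 -11.0 -0.0 [0.672 0.196]
103 -11.0 1.0 [0.683 0.195]
108 -10.0 3.0 [0.693 0.192]
```

Emit:
arm_command(
  moves=[-1,0,0,-5,0,0,0,-1,0,0,-4,0,0,0,-1,0,0,-4,0,0,0,-1,0,0,-5,0,0,0,-1,-1,0,-8,0,0,0,-1,-2,0,-9,0,0,0,-1,-3,0,-9,0,0,0,-1,0,0,0,0,0,0],
)

```text
clock: 18.12
tcp_pos: [0.441, -0.0727, 0.1168]
orientation: [0.001, -0.01, 1.0, -0.0]
wrist_force: [-1.6, -0.1, -2.9]
finger_gap: 0.021
grip_force: 108.2
```

```bash
cat > cov.py <<'E'
from m2 import *
s=get_state(); print(s['tcp_pos'],s['finger_gap'],s['wrist_force'])
c=cam('side'); I,D=read_camera('side'); P=cloud(c,D); a=np.radians(1.2)
d=P-np.array([.6645,-.061,.087]); X=d[...,0]*np.cos(a)+d[...,1]*np.sin(a); Y=-d[...,0]*np.sin(a)+d[...,1]*np.cos(a); Zr=d[...,2]
v=I.min(-1)>100; v&=(np.ptp(I.astype(int),axis=-1)<40)
k=(Y>.01)&(Y<.065)&(X>-.17)&(X<.08)&(Zr>-.02)&(Zr<.16)&v&(np.hypot(X,Zr)>.03)
ang=np.arctan2(Zr[k],-X[k]); print(k.sum(),'cover angle',np.median(ang),np.percentile(ang,[25,75]))
E
python3 cov.py
```

```text
[ 0.44102362 -0.07271746  0.11677122] 0.0210419620044688 [-1.58021496 -0.08861376 -2.94685767]
328 cover angle 0.41195801533595866 [0.39527604 0.43882102]
```

The cover is up to about 0.41 rad. I'll continue the arc.

Emit:
arm_command(
  moves=[-1,-3,0,-9,0,0,0,-1,-4,0,-9,0,0,0,-1,-6,0,-9,0,0,0,-1,-7,0,-9,0,0,0,-1,-8,0,-9,0,0,0,-1,-9,0,-7,0,0,0,-1,-9,0,-6,0,0,0,-1,0,0,0,0,0,0],
)

```text
clock: 19.18
tcp_pos: [0.4876, -0.0719, 0.1744]
orientation: [0.001, -0.01, 1.0, -0.0]
wrist_force: [-0.7, 0.3, -1.1]
finger_gap: 0.0215
grip_force: 108.3
```

```bash
python3 cov.py
```

```text
[ 0.48759802 -0.07187569  0.17436135] 0.021462147197018985 [-0.71844689  0.29942706 -1.11363439]
53 cover angle 1.0553424452743596 [1.04037978 1.07101114]
```

Emit:
arm_command(
  moves=[-1,-10,0,-6,0,0,0,-1,-11,0,-4,0,0,0,-1,-11,0,-3,0,0,0,-1,-11,0,-2,0,0,0,-1,-12,0,-1,0,0,0,-1,-11,0,0,0,0,0,-1,-10,0,0,0,0,0,-1,-8,0,0,0,0,0],
)

```text
clock: 20.23
tcp_pos: [0.5707, -0.07, 0.1896]
orientation: [-0.0, -0.01, 1.0, -0.0]
wrist_force: [0.4, -0.1, -1.3]
finger_gap: 0.0209
grip_force: 108.6
```

Emit:
arm_command(
  moves=[-1,0,0,0,0,0,0,-1,0,0,0,0,0,0,-1,0,0,0,0,0,0,-1,0,0,0,0,0,0],
)

```text
clock: 20.72
tcp_pos: [0.5698, -0.07, 0.1899]
orientation: [0.0, -0.01, 1.0, -0.0]
wrist_force: [-0.1, -0.7, -2.0]
finger_gap: 0.0213
grip_force: 108.6
```

```bash
python3 cov.py;  python3 -c "
from plan import *
plan([(.37,-.0725,.22,181.2),(.41,-.30,.22,190),(.41,-.30,.05,190)],-1,60)"
```

```text
[ 0.56983313 -0.06996359  0.18993098] 0.021269223595326438 [-0.08417709 -0.65196515 -1.97185439]
658 cover angle 1.8318314776259577 [1.80344634 1.85159508]
-1, 50, 0.3, -7.5, -0, 0, -0,
-1, 50, 0.3, -7.5, -0, 0, -0,
-1, 49.9, 0.4, -7.6, -0, 0, -0,
-1, 50, 0.3, -7.5, -0, 0, -0,
-- [ 0.37   -0.0725  0.22  ] 4
-1, -8.9, -57.1, 0, -0, 0, -0.039,
-1, -6.7, -57.3, 0, -0, 0, -0.039,
-1, -4.4, -57.6, 0, -0, 0, -0.039,
-1, -2.2, -57.7, 0.1, -0, 0, -0.039,
-- [ 0.41 -0.3   0.22] 4
-1, 0, 0, 56.7, -0, 0, 0,
-1, 0, 0, 56.6, -0, 0, 0,
-1, 0, 0, 56.7, -0, 0, 0,
-- [ 0.41 -0.3   0.05] 3
```

The cover is on its stop (1.83 rad). I'll withdraw and lay the scraper down.

Emit:
arm_command(
  moves=[-1,50,0,-7,0,0,0,-1,50,0,-7,0,0,0,-1,50,0,-7,0,0,0,-1,50,0,-7,0,0,0,-1,-9,-57,0,0,0,-0.039,-1,-7,-57,0,0,0,-0.039,-1,-4,-57,0,0,0,-0.039,-1,-2,-57,0,0,0,-0.039],
)

```text
clock: 21.78
tcp_pos: [0.4098, -0.3016, 0.2183]
orientation: [0.001, -0.088, 0.996, -0.0]
wrist_force: [0.9, -0.4, -1.1]
finger_gap: 0.0214
grip_force: 108.7
```

Emit:
arm_command(
  moves=[-1,0,0,50,0,0,0,-1,0,0,55,0,0,0,-1,0,0,50,0,0,0,-1,0,0,35,0,0,0,-1,0,0,15,0,0,0,-1,0,0,0,0,0,0,-1,0,0,0,0,0,0],
)

```text
clock: 22.65
tcp_pos: [0.4108, -0.3007, 0.0143]
orientation: [0.001, -0.088, 0.996, -0.001]
wrist_force: [-0.1, -0.8, -1.2]
finger_gap: 0.0214
grip_force: 108.7
```

Emit:
arm_command(
  moves=[-1,0,0,5,0,0,0,-1,0,0,3,0,0,0,-1,0,0,1.5,0,0,0,-1,0,0,0,0,0,0],
)

```text
clock: 23.15
tcp_pos: [0.4099, -0.2999, 0.0044]
orientation: [0.0, -0.088, 0.996, -0.0]
wrist_force: [-1.7, 1.6, 8.2]
finger_gap: 0.0212
grip_force: 110.1
```

Emit:
arm_command(
  moves=[-0.3,0,0,0,0,0,0,0,0,0,0,0,0,0,0.4,0,0,0,0,0,0,1,0,0,0,0,0,0,1,0,0,0,0,0,0,1,0,0,-20,0,0,0,1,0,0,-60,0,0,0,1,0,0,-60,0,0,0],
)

```text
clock: 24.15
tcp_pos: [0.4093, -0.2992, 0.1444]
orientation: [-0.0, -0.087, 0.996, 0.001]
wrist_force: [1.4, -0.6, -0.9]
finger_gap: 0.0856
grip_force: 0.0
```

Emit:
arm_command(
  moves=[1,0,0,-50,0,0,0,1,0,0,0,0,0,0,1,0,0,0,0,0,0,1,0,0,0,0,0,0],
)

```text
clock: 24.65
tcp_pos: [0.4089, -0.2989, 0.1916]
orientation: [-0.001, -0.087, 0.996, 0.001]
wrist_force: [-0.2, 0.4, -0.6]
finger_gap: 0.0855
grip_force: 0.0
```

```bash
python3 cov.py
python3 - <<'E'
from m2 import *
s=get_state(); c=cam('wrist',s); I,D=read_camera('wrist'); P=cloud(c,D); Z=P[...,2]; hsv=cv2.cvtColor(I,cv2.COLOR_BGR2HSV)
m=(hsv[...,0]<15)&(hsv[...,1]>110)&(Z>.005)&(Z<.05); m=cv2.morphologyEx(m.astype(np.uint8),cv2.MORPH_OPEN,np.ones((5,5)))>0
rect(c,P,m,'handle'); print(np.abs(s['qvel']).max())
J,_=read_camera('side'); cv2.imwrite('pics/end.png',np.hstack([cv2.resize(I,(400,300)),cv2.resize(J[120:300,180:420],(400,300))]))
E
```

```text
[ 0.40890272 -0.29886352  0.19163236] 0.08553237916403986 [-0.21661774  0.40444836 -0.60883622]
647 cover angle 1.8318327394648475 [1.80222022 1.85219817]
handle 3159 z 0.0208 c [ 385.3 -304.7] [108.5  23.1] ang 10.09 mean [ 0.3836 -0.3048  0.0208]
0.0055519908764826795
```

View pics/end.png

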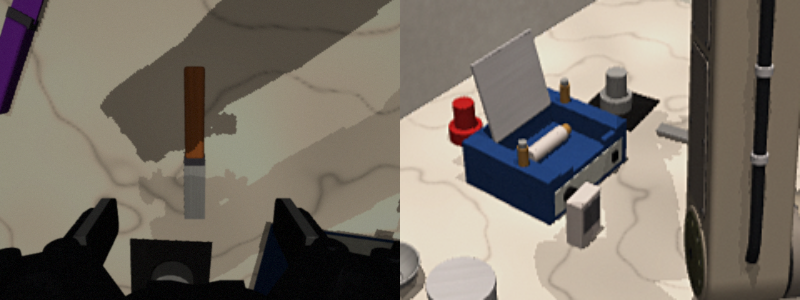

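The pictures show the scraper flat on the bench (left, x≈195), the cover open on its stop, the cap upright on the mat, and the gripper clear of everything.

```bash
python3 -c "
from workcell import hand_in; print(hand_in())"
```

```text
the job is handed in; nothing more can be done
None
```

I handed the job in at about 25 s; no verdict came back. By my last measurements and pictures, the cap stands upright on the mat, the cover was pried open with the blade and rests on its stop (about 1.83 rad), the scraper lies flat on the bench, and I saw no contact with the cell, dish or meter.

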